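# Open a compartment of the sliding-cover desk box

### The arm

A 7-joint arm with a two-finger parallel gripper is mounted at the origin on the work surface. World frame = base frame: x ahead of the robot, y to its left, z up, the work surface at z = 0. Lengths are in m, angles in rad, forces in N, time in s.
With the tool pointing down it reaches from about 0.35 to 0.9 m from the base axis. Payload 8.1 kg.
Tool frame: the origin (TCP) lies midway between the tips of the shut fingers; the grasp point (between the pads) lies 19 mm behind it; z points along the fingers, y is the line along which they close (so a half turn about z gives the same grasp; the last joint's range is limited). The gripper opens to 92 mm and grips with 3 to 60 N. Pads are 19 mm wide; open, the fingers measure 130 mm over their backs; the gripper's body (75 mm by 190 mm) begins 47 mm behind the grasp point.
Start: joints at [-1.373, 0.434, 0.025, 1.573, -0.012, 1.134, -0.075], TCP at [0.185, 0.597, 0.227] pointing down, gripper open.
Joint ranges: [-2.62, 2.62], [-0.44, 2.09], [-1.27, 1.32], [0.08, 2.57], [-1.32, 4.46], [0.12, 2], [-2.74, 2.74]. Speed limits (rad/s): [2.22, 2.22, 3.01, 3.01, 3.14, 3.14, 3.14].

### API

Orientations are given as a rotation vector (axis times angle).
In Python, from cell import arm gives the robot as it stands.
- The arm moves only by the tool move_arm, never from a script. Its argument "motion" is a list of rows, each an object of numbers: "tx", "ty", "tz": the shift along the tool's x, y, z normalised to -1 to 1, where 1 is 1000 mm; "twist": the turn about the tool's z normalised to -1 to 1, where 1 is pi/2 rad. In form: [{"tx": .., "ty": .., "tz": .., "twist": ..}, ...]. A call has 1 to 12 rows; each row shifts and turns the commanded pose from where the row before left it, along the tool's axes as they then stand; what a row does not reach is not made up. A row lasts 1/10 s, in which the tool goes at most 50 mm and 8.59 degrees, less where a joint would pass 70% of its speed; a pose out of reach is approached as far as the arm can. A call with a number of a shift or a turn outside -1 to 1 is refused whole. A call with a gripper value outside its range is refused whole. "gripper" is the gripper's target within -1 to 1 (shut at 1, half-way at 0, fully open at -1), set as the call begins (left out, the last holds). The fingers move at their own pace and stop on an object; "squeeze" is the grip in N (left out, the last holds). Time passes only in rows, so rows that do not move let the fingers close. It gives the time, the measured TCP pose, the force, the opening and the grip force at its end, in the units of the state.
- arm.observe(): the state, without advancing time (a new reading comes with each control period).
- arm.get_image(name): name is "scene" or "top" or "wrist"; returns the picture (480x640x3 uint8, red, green, blue); there is no depth.
- arm.calibration(name): a dict with "K" (3x3 intrinsics, pixels), "T" (4x4, takes a point from camera to world coordinates). Camera axes: x right, y down, z forward; pixel columns grow to the right and rows downward; lengths in m; the calibration is good to about 2 mm. The wrist camera is an equidistant fisheye: a pixel r from the principal point sees the ray r / f radians off the axis. A picture is of the moment at which its call begins: read the wrist's pose just before it. calibration takes no time and is no camera call; for the wrist camera it gives the pose at the moment of the call.
- arm.sign_off(): hands the job in; it is judged then, once.
Trained networks look in the newest picture that a camera, given by its name, has taken for a name from the list of things; names that differ only in an ending like _2 or _b are one class to them, and where a whole thing is asked for, a point or a joint stands for the part that bears it (a point fixed in the world has none). Each returns a list of dicts, best first, with "conf" (0 to 1); they miss things now and then, are a little off and sometimes report something else, mostly with a low value. They report only what shows in the picture. A call takes as long as a camera call.
- arm.look_for(camera, query): "point" ([column, row] as shares, 0 to 1, of the picture: columns of its width, rows of its height, amid what is visible of it).
- arm.regions_of(camera, query): "region" (480x640 bool, what is visible of it) and "point" ([column, row] as shares, 0 to 1, of the picture: columns of its width, rows of its height, amid what is visible of it).
- arm.place_of(camera, query): "point" ([column, row] as shares, 0 to 1, of the picture: columns of its width, rows of its height: a listed point, or the origin of a listed thing).
The state is a dict: "clock": time; "joints": joint angles; "dq": joint speeds; "joint_efforts": joint torques, N m; "position": TCP position; "ee_rot": TCP orientation; "force": force on the tool from outside, world axes, zero at the start; "ft_torque": the same for the moment, N m; "width": opening from 0.0 (shut) to 1.0 (fully open); "gripper_force": force on a finger pad.
Only numpy, scipy, OpenCV 4.12 (cv2) and the standard library are available. Lean on these libraries where they do the work, as an engineer would, in place of code of your own. Each camera call takes 0.05 s, during which the arm holds its last target. There are 200 camera calls.

### The job

Open the compartment under the blue cover of the desk box: slide the red cover fully home into the open place, then slide the blue cover fully home into the place that red has left. Each cover is home when it bears on the yellow sealing strip at the end of its run, wherever that strip has been set: press it against the strip with a steady push of about 10 N for half a second (under 5 N does not seal, over 16 N harms the strip), then let go. Slide the covers along the box without lifting them, and leave the green cover, the jar and the duck where they are.

Things in the scene. Friction and masses are not known exactly. Their poses are not given: they have to be found in the camera images.
- desk_box: Wooden desk box, 199 mm square, 46 mm high, fixed to the desk at any yaw; four compartments, two by two. x, y along its sides, z up; its origin, on the underside, lies midway between the four starting cover places at x, y = +/-42 mm. Covers slide on waxed ledges 34 mm above the desk, inside a 12 mm thick rim 12 mm above the ledges; inner faces at +83.5 and -91.5 mm. The rim corner at -x, -y is brass.
- open_place (a point): Centre of the compartment that is open at the start, at ledge height (34 mm above the desk); in the box's frame at x = -42, y = -42 mm.
- rail_a: The rim of the box on its -x side, with its yellow sealing strip; origin and axes are those of the box. The stiff strip stands 0 to 8 mm proud of the rim's inner face (x = -91.5 mm), a different amount each time, which this pose does not show; clamped, it does not yield when pressed. A cover touching it has its centre at x = -50.5 to -42.5 mm.
- rail_b: The rim of the box on its -y side, with its yellow sealing strip; origin and axes are those of the box. The stiff strip stands 0 to 8 mm proud of the rim's inner face (y = -91.5 mm), a different amount each time, which this pose does not show; clamped, it does not yield when pressed. A cover touching it has its centre at y = -50.5 to -42.5 mm.
- red_cover: Red sliding cover, loose, painted metal, 82 x 82 x 14 mm, about 0.3 kg, with a knob; origin at the centre of its underside, which rests on the ledges. It starts over one of the two compartments next to the open one (box x = 42, y = -42 or x = -42, y = 42 mm).
- green_cover: Green sliding cover, same size (two side by side have 3 to 11 mm of play, as the strip is set); starts over the other compartment next to the open one; to be left alone.
- blue_cover: Blue sliding cover, same size; starts over the compartment diagonally opposite the open one (box x = 42, y = 42 mm).
- red_knob (a point): Brass knob of the red cover: this point is on the knob's axis 34 mm above the cover's underside, 20 mm above its top face. Upright cylinder 22 mm in diameter and 36 mm tall, centred on the cover, its top 16 mm above this point. Its axes are the box's axes. The neighbouring knobs are 84 mm away, centre to centre.
- green_knob (a point): Brass knob of the green cover: this point is on the knob's axis 34 mm above the cover's underside, 20 mm above its top face. Upright cylinder 22 mm in diameter and 36 mm tall, centred on the cover, its top 16 mm above this point. Its axes are the box's axes. 
- blue_knob (a point): Brass knob of the blue cover: this point is on the knob's axis 34 mm above the cover's underside, 20 mm above its top face. Upright cylinder 22 mm in diameter and 36 mm tall, centred on the cover, its top 16 mm above this point. Its axes are the box's axes. 
- ginger_jar: White and blue porcelain jar, 90 mm across, 125 mm tall, loose; origin at the centre of its underside. A bystander.
- duck: Small carved wooden duck on a base of 90 x 55 mm, about 104 mm tall, loose; origin at the centre of its underside. A bystander.

How it is judged:
On the way, in this order (a step that is already met when the one before it is completed fails the run):
1. the red cover has been slid fully home into the open place and is pressed against the yellow strip of the rail at the end of its run with more than 5 N (((x of red_knob in the frame of desk_box between -0.0525 and -0.0405 m and y of red_knob in the frame of desk_box between -0.051 and -0.033 m and x of green_knob in the frame of desk_box between -0.051 and -0.033 m and y of green_knob in the frame of desk_box between 0.033 and 0.051 m and contact force between red_cover and rail_a above 5 N) or (y of red_knob in the frame of desk_box between -0.0525 and -0.0405 m and x of red_knob in the frame of desk_box between -0.051 and -0.033 m and y of green_knob in the frame of desk_box between -0.051 and -0.033 m and x of green_knob in the frame of desk_box between 0.033 and 0.051 m and contact force between red_cover and rail_b above 5 N))), for 0.2 s.
2. with red still home, the blue cover has been slid fully home into the place red left and is pressed against the yellow strip of the rail at the end of its run with more than 5 N (((x of red_knob in the frame of desk_box between -0.0525 and -0.0405 m and y of red_knob in the frame of desk_box between -0.051 and -0.033 m and x of green_knob in the frame of desk_box between -0.051 and -0.033 m and y of green_knob in the frame of desk_box between 0.033 and 0.051 m and x of blue_knob in the frame of desk_box between 0.033 and 0.051 m and y of blue_knob in the frame of desk_box between -0.0525 and -0.0405 m and contact force between blue_cover and rail_b above 5 N) or (y of red_knob in the frame of desk_box between -0.0525 and -0.0405 m and x of red_knob in the frame of desk_box between -0.051 and -0.033 m and y of green_knob in the frame of desk_box between -0.051 and -0.033 m and x of green_knob in the frame of desk_box between 0.033 and 0.051 m and y of blue_knob in the frame of desk_box between 0.033 and 0.051 m and x of blue_knob in the frame of desk_box between -0.0525 and -0.0405 m and contact force between blue_cover and rail_a above 5 N))), for 0.2 s.
At the end, for the whole second after the job is handed in: Red lies in the formerly open place and blue where red started, each left at the strip's range (centre 40.5 to 52.5 mm from the box origin along its run) and within 9 mm of the compartment centre crosswise; green within 9 mm; all flat on the ledges within 4 mm and at rest (((x of red_knob in the frame of desk_box between -0.0525 and -0.0405 m and y of red_knob in the frame of desk_box between -0.051 and -0.033 m and x of green_knob in the frame of desk_box between -0.051 and -0.033 m and y of green_knob in the frame of desk_box between 0.033 and 0.051 m and x of blue_knob in the frame of desk_box between 0.033 and 0.051 m and y of blue_knob in the frame of desk_box between -0.0525 and -0.0405 m) or (y of red_knob in the frame of desk_box between -0.0525 and -0.0405 m and x of red_knob in the frame of desk_box between -0.051 and -0.033 m and y of green_knob in the frame of desk_box between -0.051 and -0.033 m and x of green_knob in the frame of desk_box between 0.033 and 0.051 m and y of blue_knob in the frame of desk_box between 0.033 and 0.051 m and x of blue_knob in the frame of desk_box between -0.0525 and -0.0405 m)) and z of red_knob in the frame of desk_box between 0.064 and 0.072 m and z of blue_knob in the frame of desk_box between 0.064 and 0.072 m and z of green_knob in the frame of desk_box between 0.064 and 0.072 m and linear speed of each of red_cover, blue_cover, green_cover below 0.01 m/s); the robot touches nothing.
It fails at once if a cover is pressed against a rail or its strip with more than 16 N (contact force between any of red_cover, blue_cover, green_cover and rail_a above 16 N or contact force between any of red_cover, blue_cover, green_cover and rail_b above 16 N).
It fails at once if a cover is lifted more than 8 mm off its ledge (z of any of red_knob, blue_knob, green_knob in the frame of desk_box above 0.076 m).
It fails at once if the green cover is moved more than 8 mm (distance of green_knob from where it was at the start of the episode above 0.008 m).
It fails at once if the jar or the duck is moved more than 15 mm (distance of any of ginger_jar, duck from where it was at the start of the episode above 0.015 m).
It also fails if it takes over 64 s, if anything falls off the work surface, if the arm or the gripper's body presses on something with over 40 N, if the wrist force passes 120 N, or if a joint passes its speed limit or range.

## Working session

There is one attempt and no reset: what is moved stays moved. The work goes in short steps, Python scripts to look and compute and a tool call to move; the robot and the scene stay as the last step left them, time stands still between calls to the robot, and variables do not carry over. Pictures are saved under pics/ and viewed, at most 12 in all, crops included, and the job is handed in when it is done.

Besides the shell and the picture viewer there is one more tool, called after "Call:" as name([rows], argument=value, ...), one row to a line, values as JSON. move_arm: Moves the arm, as the interface text tells. Scaled input: -1 to 1 covers 1000 mm each way for a shift and pi/2 rad each way for a turn. Its arguments: {"type":"object","properties":{"motion":{"type":"array","items":{"type":"object","properties":{"tx":{"type":"number"},"ty":{"type":"number"},"tz":{"type":"number"},"twist":{"type":"number"}}}},"gripper":{"type":"number"},"squeeze":{"type":"number"}},"required":["motion"]}

```bash
mkdir -p pics
cat > h.py <<'E'
import numpy as np, cv2
from cell import arm
from scipy.spatial.transform import Rotation as R
def ray(cam,p):
    c=arm.calibration(cam);K=np.array(c["K"]);T=np.array(c["T"])
    u,v=p[0]*640,p[1]*480
    x,y=(u-K[0,2])/K[0,0],(v-K[1,2])/K[1,1]
    if cam=="wrist":
        r=np.hypot(x,y);d=np.array([np.sin(r)*x/(r+1e-12),np.sin(r)*y/(r+1e-12),np.cos(r)])
    else: d=np.array([x,y,1.])
    return T[:3,3],T[:3,:3]@d
def at(cam,p,z):
    o,d=ray(cam,p);return o+d*(z-o[2])/d[2]
def save(cam,name):
    cv2.imwrite(f"pics/{name}.png",cv2.cvtColor(arm.get_image(cam),cv2.COLOR_RGB2BGR))
E
python3 - <<'E'
from h import *
np.set_printoptions(precision=4,suppress=True)
s=arm.observe();print(s)
for cam in("top","scene"):
    save(cam,cam+"0")
    for n,z in(("red_knob",.068),("green_knob",.068),("blue_knob",.068),("open_place",.034),("desk_box",0),("ginger_jar",0),("duck",0)):
        for d in arm.place_of(cam,n)[:2]:
            print(cam,n,round(d["conf"],2),np.array(d["point"])*[640,480],at(cam,d["point"],z))
E
```

```text
{'clock': 0.0, 'joints': array([-1.3726,  0.4352,  0.0249,  1.5741, -0.0116,  1.134 , -0.075 ]), 'dq': array([ 0.0015,  0.0009, -0.0014, -0.0004,  0.0003, -0.0001,  0.0016]), 'joint_efforts': array([ -0.0008, -66.7869,   0.9844, -31.4465,  -0.0606,   0.0431,
         0.0002]), 'position': array([0.1851, 0.5964, 0.2259]), 'ee_rot': array([-0.4707, -3.106 ,  0.0025]), 'force': array([ 0.3096, -0.1397,  0.1477]), 'ft_torque': array([-0.0234,  0.0385, -0.0405]), 'gripper_force': 0.0, 'width': 0.9946633783197647}
top red_knob 0.8 [325.696 261.6  ] [ 0.4985 -0.0394  0.068 ]
top green_knob 0.81 [353.984 225.12 ] [ 0.592  -0.1087  0.068 ]
top blue_knob 0.92 [353.792 256.08 ] [ 0.514  -0.1094  0.068 ]
top blue_knob 0.49 [360.768 257.424] [ 0.5111 -0.1269  0.068 ]
top open_place 0.76 [323.072 226.896] [ 0.59   -0.0321  0.034 ]
top desk_box 0.71 [337.408 244.08 ] [ 0.5493 -0.0723  0.    ]
top ginger_jar 0.91 [146.176 215.712] [0.6125 0.4374 0.    ]
top duck 0.69 [474.688 223.68 ] [ 0.6133 -0.4399  0.    ]
scene red_knob 0.82 [270.912 242.688] [ 0.5028 -0.0323  0.068 ]
scene red_knob 0.67 [275.584 292.416] [ 0.5912 -0.1051  0.068 ]
scene green_knob 0.56 [280.832 292.608] [ 0.5987 -0.0984  0.068 ]
scene blue_knob 0.64 [243.52  274.512] [ 0.5174 -0.121   0.068 ]
scene open_place 0.89 [302.72  271.008] [ 0.5814 -0.0214  0.034 ]
scene desk_box 0.73 [275.904 285.792] [ 0.5519 -0.0711  0.    ]
scene ginger_jar 0.65 [445.504 162.816] [0.6044 0.434  0.    ]
scene ginger_jar 0.23 [242.816 280.176] [ 0.4928 -0.1095  0.    ]
scene duck 0.73 [158.4 439.2] [ 0.6235 -0.4343  0.    ]
scene duck 0.31 [440.192 162.576] [0.595 0.426 0.   ]
```

View pics/top0.png

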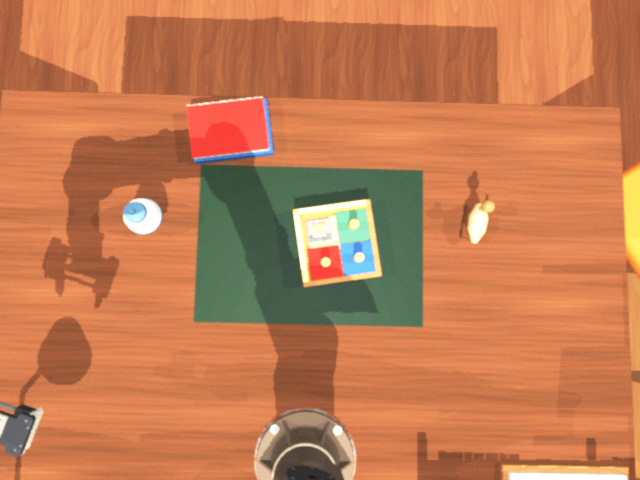

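View pics/scene0.png

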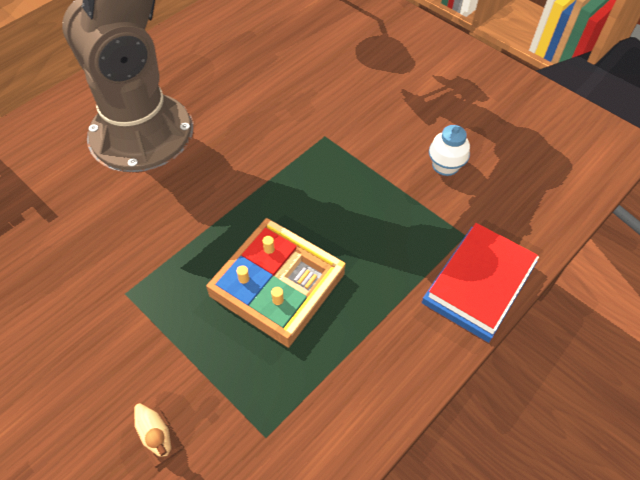

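The top view shows the box at about (337,243), the open place upper-left at (320,230), red lower-left (325,262), blue lower-right (359,257) and green upper-right (354,225). Red therefore runs towards world +x (rail_a) and blue towards world +y (rail_b). The jar (143,215) and duck (478,222) are well clear. Next I work out the approach.

```bash
cat >> h.py <<'E'
np.set_printoptions(precision=4,suppress=True)
def axes():
    s=arm.observe();return s,R.from_rotvec(s["ee_rot"]).as_matrix()
def to(target,ydir=None):
    s,M=axes();d=M.T@(np.array(target)-s["position"])
    print("clock",s["clock"],"pos",s["position"],"toolshift(mm)",d*1000,"j7",s["joints"][6])
    if ydir is not None:
        y=np.array([*ydir,0]);a=[]
        for k in(1,-1):
            t=M.T@(k*y);a.append(np.arctan2(-t[0],t[1]))
        print("twist rad options",a,"units",np.array(a)/(np.pi/2))
E
python3 - <<'E'
from h import *
s,M=axes();print(M)
ry=np.array([.0126,-.0875]);ry/=np.linalg.norm(ry);bx=np.array([ry[1],-ry[0]])
print(bx,ry); to([.55,-.075,.22],bx)
E
```

```text
[[-0.9551  0.2964  0.    ]
 [ 0.2964  0.9551  0.0001]
 [ 0.      0.0001 -1.    ]]
[-0.9898 -0.1425] [ 0.1425 -0.9898]
clock 0.8 pos [0.1852 0.597  0.2268] toolshift(mm) [-547.5722 -533.6524    6.6997] j7 -0.07512951562758044
twist rad options [np.float64(-2.014709155301027), np.float64(1.1268834982887663)] units [-1.2826  0.7174]
```

Call:
move_arm([
  {"tx": -0.03,"ty": -0.03},
  {"tx": -0.034,"ty": -0.033},
  {"tx": -0.034,"ty": -0.033},
  {"tx": -0.034,"ty": -0.033},
  {"tx": -0.034,"ty": -0.033},
  {"tx": -0.034,"ty": -0.033},
  {"tx": -0.034,"ty": -0.033},
  {"tx": -0.034,"ty": -0.033},
  {"tx": -0.034,"ty": -0.033},
  {"tx": -0.034,"ty": -0.033},
  {"tx": -0.034,"ty": -0.033},
  {"tx": -0.034,"ty": -0.033},
])

```text
invalid input
```

Call:
move_arm([
  {"tx": -0.034,"ty": -0.033},
  {"tx": -0.034,"ty": -0.033},
  {"tx": -0.034,"ty": -0.033},
  {"tx": -0.034,"ty": -0.033},
  {"twist": 0.08},
  {"twist": 0.08},
  {"twist": 0.08},
  {"twist": 0.08},
  {"twist": 0.08},
  {"twist": 0.08},
  {"twist": 0.08},
  {"twist": 0.08},
])

```text
invalid input
```

Call:
move_arm([
  {"twist": 0.077},
  {},
  {},
  {},
])

```text
invalid input
```

```bash
cat > look.py <<'E'
from h import *
import sys
s,M=axes();print(s["position"],M[:,1],s["force"],s["joints"])
save("wrist",sys.argv[1])
for n,z in(("red_knob",.068),("green_knob",.068),("blue_knob",.068),("open_place",.034),("desk_box",0)):
    for d in arm.place_of("wrist",n)[:2]:
        print(n,round(d["conf"],2),np.array(d["point"])*[640,480],at("wrist",d["point"],z))
E
python3 look.py w1
```

```text
[0.1852 0.597  0.2268] [0.2964 0.9551 0.0001] [-0.408   0.1402  0.4368] [-1.3726  0.4345  0.025   1.5732 -0.0116  1.134  -0.0751]
blue_knob 0.6 [ 30.208 471.792] [ 0.515  -0.1257  0.068 ]
```

View pics/w1.png

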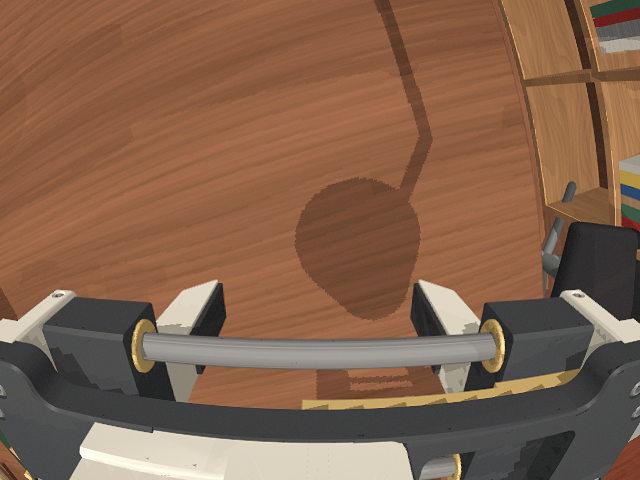

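The arm has not moved; this picture shows only the desk under the start pose. The rows probably need all four numbers.

Call:
move_arm([
  {"tx": -0.03,"ty": -0.03,"tz": 0,"twist": 0},
  {"tx": -0.034,"ty": -0.033,"tz": 0,"twist": 0},
  {"tx": -0.034,"ty": -0.033,"tz": 0,"twist": 0},
  {"tx": -0.034,"ty": -0.033,"tz": 0,"twist": 0},
  {"tx": -0.034,"ty": -0.033,"tz": 0,"twist": 0},
  {"tx": -0.034,"ty": -0.033,"tz": 0,"twist": 0},
  {"tx": -0.034,"ty": -0.033,"tz": 0,"twist": 0},
  {"tx": -0.034,"ty": -0.033,"tz": 0,"twist": 0},
  {"tx": -0.034,"ty": -0.033,"tz": 0,"twist": 0},
  {"tx": -0.034,"ty": -0.033,"tz": 0,"twist": 0},
  {"tx": -0.034,"ty": -0.033,"tz": 0,"twist": 0},
  {"tx": -0.034,"ty": -0.033,"tz": 0,"twist": 0},
])

```text
clock: 2.3
position: [0.4553, 0.1001, 0.2271]
ee_rot: [0.47, 3.105, 0.001]
force: [0.7, 0.9, -0.1]
width: 1.0
gripper_force: 0.0
```

Call:
move_arm([
  {"tx": -0.034,"ty": -0.033,"tz": 0,"twist": 0},
  {"tx": -0.034,"ty": -0.033,"tz": 0,"twist": 0},
  {"tx": -0.034,"ty": -0.033,"tz": 0,"twist": 0},
  {"tx": -0.034,"ty": -0.033,"tz": 0,"twist": 0},
  {"tx": 0,"ty": 0,"tz": 0,"twist": 0.08},
  {"tx": 0,"ty": 0,"tz": 0,"twist": 0.08},
  {"tx": 0,"ty": 0,"tz": 0,"twist": 0.08},
  {"tx": 0,"ty": 0,"tz": 0,"twist": 0.08},
  {"tx": 0,"ty": 0,"tz": 0,"twist": 0.08},
  {"tx": 0,"ty": 0,"tz": 0,"twist": 0.08},
  {"tx": 0,"ty": 0,"tz": 0,"twist": 0.08},
  {"tx": 0,"ty": 0,"tz": 0,"twist": 0.08},
])

```text
clock: 3.5
position: [0.5454, -0.0644, 0.2268]
ee_rot: [1.915, 2.49, 0.0]
force: [-0.8, -0.6, 0.2]
width: 1.0
gripper_force: 0.0
```

Call:
move_arm([
  {"tx": 0,"ty": 0,"tz": 0,"twist": 0.077},
  {"tx": 0,"ty": 0,"tz": 0,"twist": 0},
  {"tx": 0,"ty": 0,"tz": 0,"twist": 0},
])

```text
clock: 3.8
position: [0.5454, -0.0644, 0.2267]
ee_rot: [2.052, 2.379, -0.0]
force: [0.8, 0.8, 0.1]
width: 1.0
gripper_force: 0.0
```

```bash
python3 look.py w2
```

```text
[ 0.5454 -0.0644  0.2267] [ 0.9891  0.1469 -0.    ] [0.7723 0.8231 0.1004] [-0.4859  0.3504  0.6803  1.7995 -0.2475  1.0782  0.4304]
red_knob 0.6 [272.832 182.304] [ 0.5028 -0.0407  0.068 ]
green_knob 0.64 [366.976 266.88 ] [ 0.598  -0.1067  0.068 ]
blue_knob 0.81 [274.624 271.584] [ 0.5136 -0.1239  0.068 ]
open_place 0.67 [365.12  173.712] [ 0.5857 -0.0261  0.034 ]
desk_box 0.6 [320.  207.6] [ 0.5493 -0.0737  0.    ]
```

View pics/w2.png

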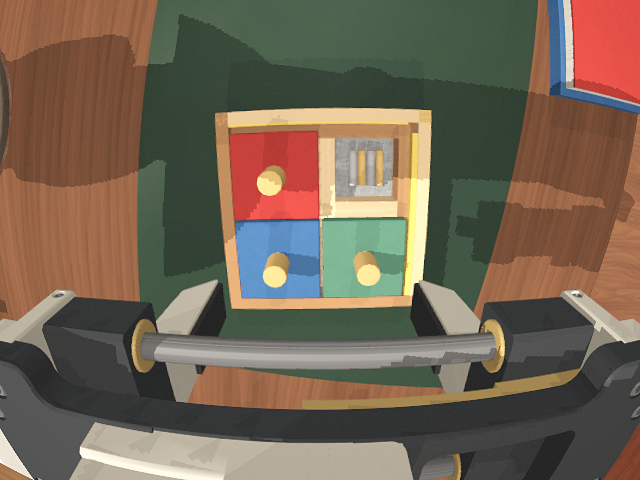

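The wrist view shows red (272,182), blue (275,270), green (367,267) and the open place (365,173). The yellow strip stands proud on the right (rail_a, +x) and a thin one is at the top (rail_b, +y). Knob spacings come out at 84–86 mm, which fits.

Call:
move_arm([
  {"tx": 0.015,"ty": -0.019,"tz": 0.02,"twist": 0},
  {"tx": 0.015,"ty": -0.02,"tz": 0.025,"twist": 0},
  {"tx": 0,"ty": 0,"tz": 0.04,"twist": 0},
  {"tx": 0,"ty": 0,"tz": 0.03,"twist": 0},
  {"tx": 0,"ty": 0,"tz": 0,"twist": 0},
  {"tx": 0,"ty": 0,"tz": 0,"twist": 0},
  {"tx": 0,"ty": 0,"tz": 0,"twist": 0},
], gripper=0.13, squeeze=25)

```text
clock: 4.8
position: [0.5037, -0.0408, 0.1133]
ee_rot: [2.055, 2.374, 0.003]
force: [0.3, -1.1, 0.5]
width: 0.454
gripper_force: 0.0
```

```bash
python3 look.py w3
```

```text
[ 0.5037 -0.0408  0.1133] [0.9897 0.1429 0.0024] [ 0.2751 -1.0916  0.4721] [-0.4843  0.4185  0.6126  2.0339 -0.3372  0.7852  0.4724]
red_knob 0.59 [313.6   261.312] [ 0.5013 -0.0388  0.068 ]
open_place 0.94 [433.6 240. ] [ 0.5825 -0.0249  0.034 ]
desk_box 0.69 [368.832 276.816] [ 0.5493 -0.0726  0.    ]
```

View pics/w3.png

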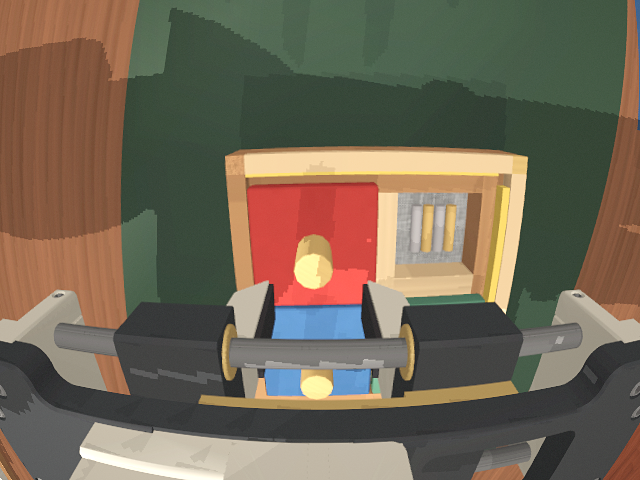

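Red's knob is at (313,262), centred between the fingers within about 2 mm. Descending and gripping.

Call:
move_arm([
  {"tx": 0.001,"ty": -0.001,"tz": 0.03,"twist": 0},
  {"tx": 0,"ty": 0,"tz": 0.019,"twist": 0},
  {"tx": 0,"ty": 0,"tz": 0.01,"twist": 0},
  {"tx": 0,"ty": 0,"tz": 0,"twist": 0},
  {"tx": 0,"ty": 0,"tz": 0,"twist": 0},
  {"tx": 0,"ty": 0,"tz": 0,"twist": 0},
])

```text
clock: 5.7
position: [0.502, -0.0397, 0.0536]
ee_rot: [2.056, 2.374, 0.002]
force: [0.4, -0.4, 0.3]
width: 0.437
gripper_force: 0.0
```

Call:
move_arm([
  {"tx": 0,"ty": 0,"tz": 0,"twist": 0},
  {"tx": 0,"ty": 0,"tz": 0,"twist": 0},
  {"tx": 0,"ty": 0,"tz": 0,"twist": 0},
  {"tx": 0,"ty": 0,"tz": 0,"twist": 0},
  {"tx": 0,"ty": 0,"tz": 0,"twist": 0},
], gripper=1, squeeze=25)

```text
clock: 6.2
position: [0.5015, -0.0395, 0.053]
ee_rot: [2.056, 2.375, 0.001]
force: [-1.1, -0.0, 5.8]
width: 0.237
gripper_force: 25.0
```

Call:
move_arm([
  {"tx": 0,"ty": 0.005,"tz": 0,"twist": 0},
  {"tx": 0,"ty": 0.01,"tz": 0,"twist": 0},
  {"tx": 0,"ty": 0.01,"tz": 0,"twist": 0},
  {"tx": 0,"ty": 0.01,"tz": 0,"twist": 0},
  {"tx": 0,"ty": 0.01,"tz": 0,"twist": 0},
  {"tx": 0,"ty": 0.01,"tz": 0,"twist": 0},
  {"tx": 0,"ty": 0.01,"tz": 0,"twist": 0},
  {"tx": 0,"ty": 0.007,"tz": 0,"twist": 0},
  {"tx": 0,"ty": 0.004,"tz": 0,"twist": 0},
  {"tx": 0,"ty": 0,"tz": 0,"twist": 0},
  {"tx": 0,"ty": 0,"tz": 0,"twist": 0},
])

```text
clock: 7.3
position: [0.5774, -0.0288, 0.0531]
ee_rot: [2.055, 2.374, 0.001]
force: [1.7, 0.1, 3.2]
width: 0.234
gripper_force: 25.0
```

```bash
python3 look.py w4; python3 -c "
from h import *
for i in range(6):
    s,M=axes();print(M.T@s['force'],s['position']);arm.get_image('top')"
```

```text
[ 0.5774 -0.0288  0.0531] [0.9897 0.1432 0.0015] [1.6599 0.0843 3.1643] [-0.4118  0.6049  0.5351  1.9015 -0.4386  0.7513  0.5153]
red_knob 0.74 [320.192 316.608] [ 0.5787 -0.0288  0.068 ]
open_place 0.34 [332.608 399.312] [ 0.5986 -0.109   0.034 ]
[-1.2237  3.1321 -5.2254] [ 0.5772 -0.0287  0.0531]
[ 0.0147  2.0027 -4.3853] [ 0.5772 -0.0287  0.0531]
[-0.5055  1.5214 -5.2341] [ 0.5772 -0.0287  0.0531]
[-0.1049  3.0584 -6.0459] [ 0.5771 -0.0287  0.0531]
[-0.595   2.0828 -5.4307] [ 0.5772 -0.0287  0.0531]
[-0.4342  3.5975 -5.5847] [ 0.5772 -0.0287  0.053 ]
```

View pics/w4.png

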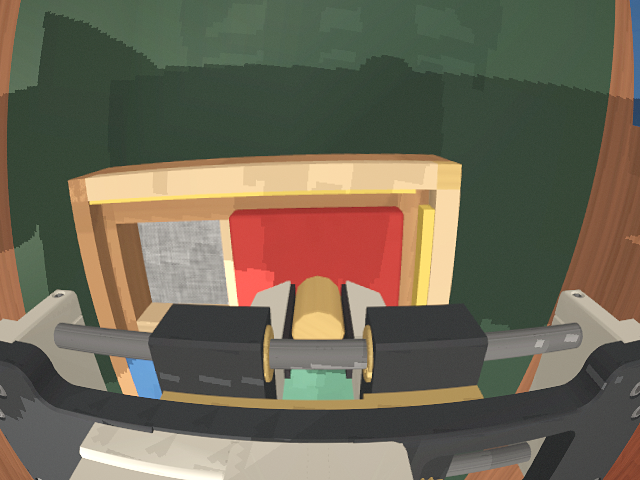

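Red is in the open place with a gap of about 12 px (6 mm) between its edge (403) and the yellow strip (~416). Approaching in small steps.

Call:
move_arm([
  {"tx": 0,"ty": 0.002,"tz": 0,"twist": 0},
  {"tx": 0,"ty": 0.002,"tz": 0,"twist": 0},
  {"tx": 0,"ty": 0,"tz": 0,"twist": 0},
])

```text
clock: 8.2
position: [0.5796, -0.0284, 0.053]
ee_rot: [-2.056, -2.374, 0.001]
force: [-3.6, -0.9, 12.5]
width: 0.237
gripper_force: 25.0
```

Call:
move_arm([
  {"tx": 0,"ty": 0.001,"tz": 0,"twist": 0},
  {"tx": 0,"ty": 0,"tz": 0,"twist": 0},
])

```text
clock: 8.4
position: [0.5804, -0.0283, 0.053]
ee_rot: [-2.056, -2.373, 0.002]
force: [-3.9, -0.9, 11.0]
width: 0.23
gripper_force: 25.0
```

Call:
move_arm([
  {"tx": 0,"ty": 0.001,"tz": 0,"twist": 0},
  {"tx": 0,"ty": 0,"tz": 0,"twist": 0},
])

```text
clock: 8.6
position: [0.5814, -0.0282, 0.0531]
ee_rot: [-2.056, -2.373, 0.001]
force: [-3.9, -0.8, 13.2]
width: 0.231
gripper_force: 25.0
```

Call:
move_arm([
  {"tx": 0,"ty": 0,"tz": -0.0005,"twist": 0},
  {"tx": 0,"ty": 0,"tz": 0,"twist": 0},
])

```text
clock: 8.8
position: [0.5814, -0.0281, 0.0531]
ee_rot: [-2.056, -2.374, 0.002]
force: [-3.1, -1.1, 6.0]
width: 0.232
gripper_force: 25.0
```

Call:
move_arm([
  {"tx": 0,"ty": 0.001,"tz": 0,"twist": 0},
  {"tx": 0,"ty": 0,"tz": 0,"twist": 0},
])

```text
clock: 9.0
position: [0.5825, -0.0279, 0.0531]
ee_rot: [-2.056, -2.374, 0.002]
force: [-1.9, -0.9, 4.6]
width: 0.236
gripper_force: 25.0
```

Call:
move_arm([
  {"tx": 0,"ty": 0.001,"tz": 0,"twist": 0},
  {"tx": 0,"ty": 0,"tz": 0,"twist": 0},
])

```text
clock: 9.2
position: [0.5835, -0.0276, 0.0531]
ee_rot: [-2.056, -2.374, 0.002]
force: [-2.6, -0.2, 6.4]
width: 0.232
gripper_force: 25.0
```

Call:
move_arm([
  {"tx": 0,"ty": 0.0005,"tz": 0,"twist": 0},
  {"tx": 0,"ty": 0,"tz": 0,"twist": 0},
])

```text
clock: 9.4
position: [0.584, -0.0276, 0.0531]
ee_rot: [-2.056, -2.374, 0.002]
force: [-2.6, -1.4, 6.2]
width: 0.235
gripper_force: 25.0
```

Call:
move_arm([
  {"tx": 0,"ty": 0.0005,"tz": 0,"twist": 0},
  {"tx": 0,"ty": 0,"tz": 0,"twist": 0},
])

```text
clock: 9.6
position: [0.5845, -0.0275, 0.0531]
ee_rot: [-2.056, -2.374, 0.002]
force: [-3.0, -0.3, 6.3]
width: 0.233
gripper_force: 25.0
```

Call:
move_arm([
  {"tx": 0,"ty": 0.0005,"tz": 0,"twist": 0},
  {"tx": 0,"ty": 0,"tz": 0,"twist": 0},
])

```text
clock: 9.8
position: [0.585, -0.0273, 0.0531]
ee_rot: [-2.056, -2.374, 0.001]
force: [-2.2, -0.6, 6.5]
width: 0.232
gripper_force: 25.0
```

Call:
move_arm([
  {"tx": 0,"ty": 0.0005,"tz": 0,"twist": 0},
  {"tx": 0,"ty": 0,"tz": 0,"twist": 0},
])

```text
clock: 10.0
position: [0.5854, -0.0273, 0.0531]
ee_rot: [-2.056, -2.374, 0.002]
force: [-2.9, -0.1, 6.4]
width: 0.229
gripper_force: 25.0
```

Call:
move_arm([
  {"tx": 0,"ty": 0.0005,"tz": 0,"twist": 0},
  {"tx": 0,"ty": 0,"tz": 0,"twist": 0},
])

```text
clock: 10.2
position: [0.5859, -0.0272, 0.0531]
ee_rot: [-2.056, -2.374, 0.002]
force: [-2.3, -0.4, 5.4]
width: 0.236
gripper_force: 25.0
```

```bash
python3 look.py w5; python3 -c "
import cv2;i=cv2.imread('pics/w5.png')[140:330,200:520];cv2.imwrite('pics/w5c.png',cv2.resize(i,None,fx=2.4,fy=2.4))"
```

```text
[ 0.5859 -0.0272  0.0531] [ 0.9897  0.1429 -0.0018] [-2.2791 -0.4442  5.368 ] [-0.41    0.6175  0.5351  1.8768 -0.4392  0.768   0.5101]
red_knob 0.92 [313.984 316.416] [ 0.5846 -0.0276  0.068 ]
open_place 0.38 [316.288 397.296] [ 0.5967 -0.1071  0.034 ]
```

View pics/w5c.png

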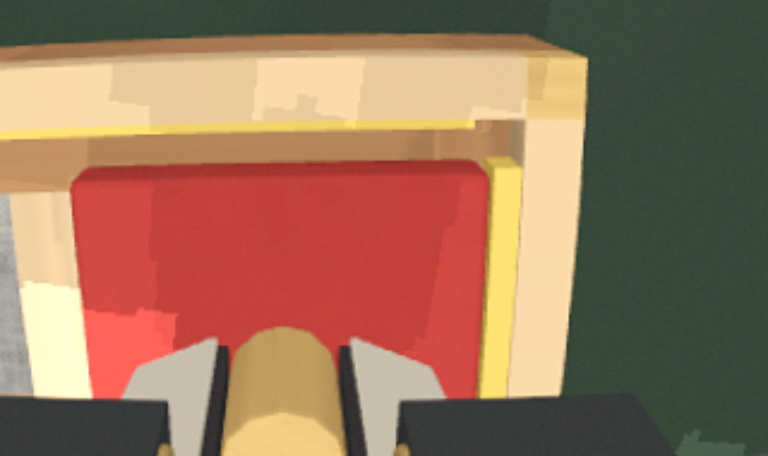

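Red's right edge (crop 488) nearly touches the yellow strip (crop 487–520). Finer steps now.

Call:
move_arm([
  {"tx": 0,"ty": 0.0003,"tz": 0,"twist": 0},
  {"tx": 0,"ty": 0,"tz": 0,"twist": 0},
])

```text
clock: 10.7
position: [0.5862, -0.0272, 0.0531]
ee_rot: [-2.055, -2.374, 0.002]
force: [-3.2, -0.8, 6.6]
width: 0.235
gripper_force: 25.0
```

Call:
move_arm([
  {"tx": 0,"ty": 0.0003,"tz": 0,"twist": 0},
  {"tx": 0,"ty": 0,"tz": 0,"twist": 0},
])

```text
clock: 10.9
position: [0.5865, -0.0271, 0.0531]
ee_rot: [-2.055, -2.374, 0.002]
force: [-2.4, -1.1, 7.4]
width: 0.231
gripper_force: 25.0
```

Call:
move_arm([
  {"tx": 0,"ty": 0.0003,"tz": 0,"twist": 0},
  {"tx": 0,"ty": 0,"tz": 0,"twist": 0},
])

```text
clock: 11.1
position: [0.5868, -0.0271, 0.0531]
ee_rot: [-2.056, -2.374, 0.002]
force: [-2.8, -0.8, 6.5]
width: 0.235
gripper_force: 25.0
```

Call:
move_arm([
  {"tx": 0,"ty": 0.0003,"tz": 0,"twist": 0},
  {"tx": 0,"ty": 0,"tz": 0,"twist": 0},
])

```text
clock: 11.3
position: [0.5871, -0.0271, 0.0531]
ee_rot: [-2.056, -2.374, 0.002]
force: [-2.3, -0.4, 6.3]
width: 0.231
gripper_force: 25.0
```

Call:
move_arm([
  {"tx": 0,"ty": 0.0004,"tz": 0,"twist": 0},
  {"tx": 0,"ty": 0,"tz": 0,"twist": 0},
])

```text
clock: 11.5
position: [0.5871, -0.027, 0.0531]
ee_rot: [-2.055, -2.373, 0.002]
force: [-4.4, -0.4, 8.4]
width: 0.232
gripper_force: 25.0
```

Call:
move_arm([
  {"tx": 0,"ty": 0.0004,"tz": 0,"twist": 0},
  {"tx": 0,"ty": 0,"tz": 0,"twist": 0},
])

```text
clock: 11.7
position: [0.5872, -0.0271, 0.053]
ee_rot: [-2.055, -2.373, 0.003]
force: [-6.4, -0.3, 9.5]
width: 0.238
gripper_force: 25.0
```

Call:
move_arm([
  {"tx": 0,"ty": 0.0004,"tz": 0,"twist": 0},
  {"tx": 0,"ty": 0,"tz": 0,"twist": 0},
])

```text
clock: 11.9
position: [0.5871, -0.0271, 0.053]
ee_rot: [-2.055, -2.372, 0.003]
force: [-7.1, -0.8, 11.8]
width: 0.234
gripper_force: 25.0
```

Call:
move_arm([
  {"tx": 0,"ty": 0.0004,"tz": 0,"twist": 0},
  {"tx": 0,"ty": 0,"tz": 0,"twist": 0},
])

```text
clock: 12.1
position: [0.5871, -0.0271, 0.053]
ee_rot: [-2.055, -2.372, 0.004]
force: [-8.8, -0.4, 12.7]
width: 0.236
gripper_force: 25.0
```

Contact found at about 4.5 N per mm. Friction takes about 2.5–3 N, so I aim for about 12.5 N at the wrist.

Call:
move_arm([
  {"tx": 0,"ty": 0.0004,"tz": 0,"twist": 0},
  {"tx": 0,"ty": 0.0004,"tz": 0,"twist": 0},
  {"tx": 0,"ty": 0,"tz": 0,"twist": 0},
])

```text
clock: 12.4
position: [0.5871, -0.027, 0.053]
ee_rot: [-2.054, -2.371, 0.005]
force: [-11.3, -0.9, 15.8]
width: 0.233
gripper_force: 25.0
```

```bash
python3 -c "
from h import *
for i in range(4):
    s,M=axes();print(M.T@s['force'],s['position'],s['clock']);arm.get_image('top')"
```

```text
[  0.7548 -11.3905 -15.6983] [ 0.5871 -0.027   0.053 ] 12.4
[  0.5387 -11.4794 -15.5885] [ 0.5872 -0.0271  0.053 ] 12.45
[  0.8631 -11.0921 -15.3608] [ 0.5871 -0.0271  0.053 ] 12.5
[  1.2246 -11.0983 -15.6858] [ 0.5872 -0.0271  0.053 ] 12.55
```

Call:
move_arm([
  {"tx": 0,"ty": 0.0004,"tz": 0,"twist": 0},
  {"tx": 0,"ty": 0.0003,"tz": 0,"twist": 0},
  {"tx": 0,"ty": 0,"tz": 0,"twist": 0},
  {"tx": 0,"ty": 0,"tz": 0,"twist": 0},
  {"tx": 0,"ty": 0,"tz": 0,"twist": 0},
  {"tx": 0,"ty": 0,"tz": 0,"twist": 0},
  {"tx": 0,"ty": 0,"tz": 0,"twist": 0},
  {"tx": 0,"ty": 0,"tz": 0,"twist": 0},
])

```text
clock: 13.4
position: [0.5871, -0.0271, 0.053]
ee_rot: [-2.054, -2.37, 0.006]
force: [-14.0, -1.4, 17.4]
width: 0.231
gripper_force: 25.0
```

Call:
move_arm([
  {"tx": 0,"ty": 0,"tz": -0.0006,"twist": 0},
  {"tx": 0,"ty": 0,"tz": 0,"twist": 0},
  {"tx": 0,"ty": 0,"tz": 0,"twist": 0},
  {"tx": 0,"ty": 0,"tz": 0,"twist": 0},
  {"tx": 0,"ty": 0,"tz": 0,"twist": 0},
])

```text
clock: 13.9
position: [0.5872, -0.0271, 0.0531]
ee_rot: [-2.054, -2.37, 0.007]
force: [-11.7, -1.1, 11.5]
width: 0.232
gripper_force: 25.0
```

Call:
move_arm([
  {"tx": 0,"ty": -0.001,"tz": 0,"twist": 0},
  {"tx": 0,"ty": -0.0008,"tz": 0,"twist": 0},
  {"tx": 0,"ty": 0,"tz": 0,"twist": 0},
  {"tx": 0,"ty": 0,"tz": 0,"twist": 0},
])

```text
clock: 14.3
position: [0.5872, -0.0271, 0.0531]
ee_rot: [-2.055, -2.372, 0.004]
force: [-7.2, -0.6, 5.7]
width: 0.232
gripper_force: 25.0
```

Call:
move_arm([
  {"tx": 0,"ty": 0,"tz": 0,"twist": 0},
  {"tx": 0,"ty": 0,"tz": 0,"twist": 0},
  {"tx": 0,"ty": 0,"tz": 0,"twist": 0},
  {"tx": 0,"ty": 0,"tz": 0,"twist": 0},
  {"tx": 0,"ty": 0,"tz": -0.02,"twist": 0},
  {"tx": 0,"ty": 0,"tz": -0.04,"twist": 0},
  {"tx": 0,"ty": 0,"tz": -0.04,"twist": 0},
  {"tx": 0,"ty": 0,"tz": 0,"twist": 0},
  {"tx": 0,"ty": 0,"tz": 0,"twist": 0},
], gripper=0.13)

```text
clock: 15.2
position: [0.5901, -0.0266, 0.1546]
ee_rot: [2.055, 2.375, 0.003]
force: [-0.9, 0.0, -0.4]
width: 0.436
gripper_force: 0.0
```

```bash
python3 look.py w6; python3 -c "
from h import *
s,M=axes()
y=np.array([.152,-.988]);y/=np.linalg.norm(y)
to([.5136,-.1239,.12],y)"
```

```text
[ 0.5901 -0.0266  0.1546] [0.9896 0.1435 0.0022] [-0.8992  0.0318 -0.4034] [-0.4744  0.4956  0.6203  1.7865 -0.3434  0.9669  0.4304]
red_knob 0.84 [313.792 242.88 ] [ 0.5862 -0.0269  0.068 ]
green_knob 0.98 [310.912 340.704] [ 0.595  -0.1072  0.068 ]
blue_knob 0.28 [313.408 342.384] [ 0.5971 -0.1086  0.068 ]
desk_box 0.97 [266.304 258.192] [ 0.5482 -0.0714  0.    ]
clock 15.5 pos [ 0.5888 -0.0268  0.1528] toolshift(mm) [-85.3532 -88.3021  32.9477] j7 0.43027722887591036
twist rad options [np.float64(1.561788177208947), np.float64(-1.579804476380846)] units [ 0.9943 -1.0057]
```

View pics/w6.png

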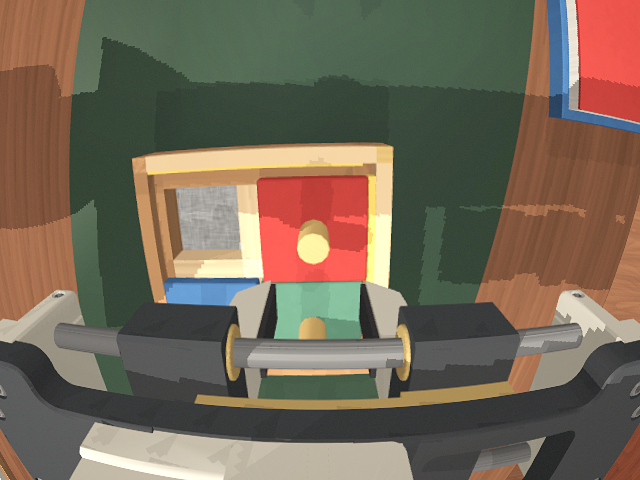

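Red sits against the yellow strip at (372,215), and green is unmoved. Now over to blue, turning the tool so that it closes along the y run.

Call:
move_arm([
  {"tx": -0.028,"ty": -0.029,"tz": 0,"twist": 0},
  {"tx": -0.029,"ty": -0.03,"tz": 0,"twist": 0},
  {"tx": -0.028,"ty": -0.029,"tz": 0,"twist": 0},
  {"tx": 0,"ty": 0,"tz": 0,"twist": -0.09},
  {"tx": 0,"ty": 0,"tz": 0,"twist": -0.09},
  {"tx": 0,"ty": 0,"tz": 0,"twist": -0.09},
  {"tx": 0,"ty": 0,"tz": 0,"twist": -0.09},
  {"tx": 0,"ty": 0,"tz": 0,"twist": -0.09},
  {"tx": 0,"ty": 0,"tz": 0,"twist": -0.09},
  {"tx": 0,"ty": 0,"tz": 0,"twist": -0.09},
  {"tx": 0,"ty": 0,"tz": 0,"twist": -0.09},
  {"tx": 0,"ty": 0,"tz": 0,"twist": -0.09},
])

```text
clock: 16.7
position: [0.5142, -0.1236, 0.1533]
ee_rot: [-0.234, -3.132, -0.0]
force: [-0.1, 0.2, -0.2]
width: 0.436
gripper_force: 0.0
```

Call:
move_arm([
  {"tx": 0,"ty": 0,"tz": 0,"twist": -0.09},
  {"tx": 0,"ty": 0,"tz": 0,"twist": -0.09},
  {"tx": 0,"ty": 0,"tz": 0.03,"twist": -0.016},
  {"tx": 0,"ty": 0,"tz": 0.01,"twist": 0},
  {"tx": 0,"ty": 0,"tz": 0,"twist": 0},
  {"tx": 0,"ty": 0,"tz": 0,"twist": 0},
])

```text
clock: 17.3
position: [0.5144, -0.1237, 0.1139]
ee_rot: [0.238, -3.132, -0.0]
force: [1.0, 0.3, -0.6]
width: 0.436
gripper_force: 0.0
```

```bash
python3 look.py w7; python3 -c "
from h import *
to([.5136,-.1239,.053],[-.152,.988])"
```

```text
[ 0.5144 -0.1237  0.1139] [-0.1514  0.9885  0.0001] [ 1.0015  0.2916 -0.6335] [-0.0434  0.411   0.2365  1.9535 -0.1316  0.7924  1.9896]
green_knob 0.66 [324.416 377.424] [ 0.6001 -0.1065  0.068 ]
open_place 0.41 [319.168 249.312] [ 0.518  -0.1227  0.034 ]
desk_box 0.79 [376.128 280.992] [ 0.5503 -0.0706  0.    ]
clock 17.6 pos [ 0.5149 -0.1235  0.1144] toolshift(mm) [ 1.3775 -0.1753 61.399 ] j7 1.9903743969768672
twist rad options [np.float64(0.00035828734103346893), np.float64(-3.1412343662487596)] units [ 0.0002 -1.9998]
```

View pics/w7.png

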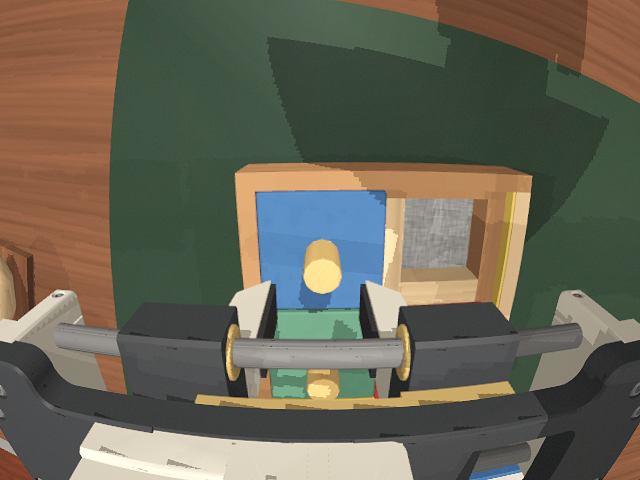

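Blue's knob is at (323,268), centred between the fingers. Descending and gripping.

Call:
move_arm([
  {"tx": 0.001,"ty": 0,"tz": 0.03,"twist": 0},
  {"tx": 0,"ty": 0,"tz": 0.02,"twist": 0},
  {"tx": 0,"ty": 0,"tz": 0.01,"twist": 0},
  {"tx": 0,"ty": 0,"tz": 0,"twist": 0},
  {"tx": 0,"ty": 0,"tz": 0,"twist": 0},
  {"tx": 0,"ty": 0,"tz": 0,"twist": 0},
])

```text
clock: 18.2
position: [0.5143, -0.1239, 0.0548]
ee_rot: [-0.24, 3.131, -0.0]
force: [1.1, -0.6, 0.4]
width: 0.437
gripper_force: 0.0
```

Call:
move_arm([
  {"tx": 0,"ty": 0,"tz": 0,"twist": 0},
  {"tx": 0,"ty": 0,"tz": 0,"twist": 0},
  {"tx": 0,"ty": 0,"tz": 0,"twist": 0},
  {"tx": 0,"ty": 0,"tz": 0,"twist": 0},
  {"tx": 0,"ty": 0,"tz": 0,"twist": 0},
], gripper=1, squeeze=25)

```text
clock: 18.7
position: [0.5136, -0.1219, 0.0542]
ee_rot: [-0.242, 3.132, 0.003]
force: [-2.0, 5.0, 5.8]
width: 0.235
gripper_force: 25.0
```

Call:
move_arm([
  {"tx": 0,"ty": 0.005,"tz": 0,"twist": 0},
  {"tx": 0,"ty": 0.005,"tz": 0,"twist": 0},
  {"tx": 0,"ty": 0,"tz": 0,"twist": 0},
])

```text
clock: 19.0
position: [0.5123, -0.1132, 0.0542]
ee_rot: [-0.241, 3.131, 0.0]
force: [-0.5, 1.0, 5.9]
width: 0.232
gripper_force: 25.0
```

Call:
move_arm([
  {"tx": 0,"ty": 0.006,"tz": 0,"twist": 0},
  {"tx": 0,"ty": 0.01,"tz": 0,"twist": 0},
  {"tx": 0,"ty": 0.01,"tz": 0,"twist": 0},
  {"tx": 0,"ty": 0.01,"tz": 0,"twist": 0},
  {"tx": 0,"ty": 0.01,"tz": 0,"twist": 0},
  {"tx": 0,"ty": 0.01,"tz": 0,"twist": 0},
  {"tx": 0,"ty": 0.006,"tz": 0,"twist": 0},
  {"tx": 0,"ty": 0.004,"tz": -0.0003,"twist": 0},
  {"tx": 0,"ty": 0.002,"tz": 0,"twist": 0},
  {"tx": 0,"ty": 0,"tz": 0,"twist": 0},
  {"tx": 0,"ty": 0,"tz": 0,"twist": 0},
])

```text
clock: 20.1
position: [0.5015, -0.0458, 0.0542]
ee_rot: [0.241, -3.132, -0.001]
force: [-1.0, 1.4, 7.0]
width: 0.236
gripper_force: 25.0
```

Call:
move_arm([
  {"tx": 0,"ty": 0.001,"tz": 0,"twist": 0},
  {"tx": 0,"ty": 0.001,"tz": 0,"twist": 0},
  {"tx": 0,"ty": 0.001,"tz": 0,"twist": 0},
  {"tx": 0,"ty": 0,"tz": 0,"twist": 0},
])

```text
clock: 20.5
position: [0.5013, -0.0437, 0.0542]
ee_rot: [-0.24, 3.132, -0.0]
force: [0.2, -0.6, 4.6]
width: 0.233
gripper_force: 25.0
```

```bash
python3 look.py w8; python3 -c "
import cv2;i=cv2.imread('pics/w8.png')[140:330,200:520];cv2.imwrite('pics/w8c.png',cv2.resize(i,None,fx=2.4,fy=2.4))"
```

```text
[ 0.5013 -0.0437  0.0542] [-0.1521  0.9884 -0.0001] [ 0.2009 -0.5813  4.6146] [-0.1788  0.4674  0.2118  2.0645 -0.1625  0.6247  1.8665]
blue_knob 0.71 [318.208 320.496] [ 0.5039 -0.0437  0.068 ]
```

View pics/w8c.png

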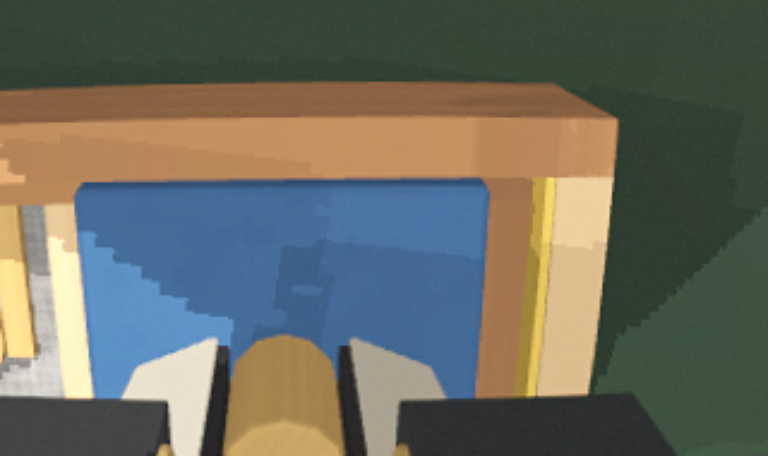

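Blue's right edge (crop 487) is about 45 px (9 mm) short of the thin yellow strip (crop 535).

Call:
move_arm([
  {"tx": 0,"ty": 0.001,"tz": 0,"twist": 0},
  {"tx": 0,"ty": 0.001,"tz": 0,"twist": 0},
  {"tx": 0,"ty": 0.001,"tz": 0,"twist": 0},
  {"tx": 0,"ty": 0.001,"tz": 0,"twist": 0},
  {"tx": 0,"ty": 0.001,"tz": 0,"twist": 0},
  {"tx": 0,"ty": 0,"tz": 0,"twist": 0},
])

```text
clock: 21.4
position: [0.5005, -0.0388, 0.0542]
ee_rot: [-0.24, 3.132, -0.0]
force: [0.4, -1.6, 5.8]
width: 0.229
gripper_force: 25.0
```

Call:
move_arm([
  {"tx": 0,"ty": 0.0005,"tz": 0,"twist": 0},
  {"tx": 0,"ty": 0.0005,"tz": 0,"twist": 0},
  {"tx": 0,"ty": 0,"tz": 0,"twist": 0},
])

```text
clock: 21.7
position: [0.5004, -0.0379, 0.0542]
ee_rot: [-0.24, 3.132, -0.0]
force: [0.2, -1.9, 4.7]
width: 0.234
gripper_force: 25.0
```

Call:
move_arm([
  {"tx": 0,"ty": 0.0005,"tz": 0,"twist": 0},
  {"tx": 0,"ty": 0.0003,"tz": 0,"twist": 0},
  {"tx": 0,"ty": 0,"tz": 0,"twist": 0},
])

```text
clock: 22.0
position: [0.5003, -0.0371, 0.0542]
ee_rot: [-0.24, 3.132, -0.0]
force: [0.8, -2.5, 5.5]
width: 0.234
gripper_force: 25.0
```

Call:
move_arm([
  {"tx": 0,"ty": 0.0004,"tz": 0,"twist": 0},
  {"tx": 0,"ty": 0,"tz": 0,"twist": 0},
])

```text
clock: 22.2
position: [0.5002, -0.0367, 0.0542]
ee_rot: [-0.24, 3.132, -0.0]
force: [0.1, -2.0, 5.2]
width: 0.235
gripper_force: 25.0
```

Call:
move_arm([
  {"tx": 0,"ty": 0.0004,"tz": 0,"twist": 0},
  {"tx": 0,"ty": 0,"tz": 0,"twist": 0},
])

```text
clock: 22.4
position: [0.5001, -0.0364, 0.0542]
ee_rot: [-0.239, 3.132, -0.0]
force: [0.3, -2.4, 4.6]
width: 0.23
gripper_force: 25.0
```

Call:
move_arm([
  {"tx": 0,"ty": 0.0004,"tz": 0,"twist": 0},
  {"tx": 0,"ty": 0,"tz": 0,"twist": 0},
])

```text
clock: 22.6
position: [0.5, -0.036, 0.0542]
ee_rot: [-0.239, 3.132, -0.0]
force: [0.5, -2.3, 5.0]
width: 0.233
gripper_force: 25.0
```

Call:
move_arm([
  {"tx": 0,"ty": 0.0004,"tz": 0,"twist": 0},
  {"tx": 0,"ty": 0,"tz": 0,"twist": 0},
])

```text
clock: 22.8
position: [0.5, -0.0356, 0.0542]
ee_rot: [-0.239, 3.132, -0.0]
force: [0.2, -2.7, 4.5]
width: 0.234
gripper_force: 25.0
```

Call:
move_arm([
  {"tx": 0,"ty": 0.0004,"tz": 0,"twist": 0},
  {"tx": 0,"ty": 0,"tz": 0,"twist": 0},
])

```text
clock: 23.0
position: [0.4999, -0.0352, 0.0542]
ee_rot: [-0.239, 3.132, -0.0]
force: [-0.3, -2.1, 5.5]
width: 0.232
gripper_force: 25.0
```

Call:
move_arm([
  {"tx": 0,"ty": 0.0004,"tz": 0,"twist": 0},
  {"tx": 0,"ty": 0,"tz": 0,"twist": 0},
])

```text
clock: 23.2
position: [0.4999, -0.0348, 0.0542]
ee_rot: [-0.239, 3.132, -0.0]
force: [0.9, -1.8, 5.2]
width: 0.234
gripper_force: 25.0
```

Call:
move_arm([
  {"tx": 0,"ty": 0.0004,"tz": 0,"twist": 0},
  {"tx": 0,"ty": 0,"tz": 0,"twist": 0},
])

```text
clock: 23.4
position: [0.4998, -0.0344, 0.0542]
ee_rot: [-0.239, 3.132, -0.0]
force: [0.1, -2.6, 4.5]
width: 0.234
gripper_force: 25.0
```

Call:
move_arm([
  {"tx": 0,"ty": 0.0004,"tz": 0,"twist": 0},
  {"tx": 0,"ty": 0,"tz": 0,"twist": 0},
])

```text
clock: 23.6
position: [0.4997, -0.034, 0.0542]
ee_rot: [-0.239, 3.132, -0.0]
force: [-0.1, -2.4, 5.4]
width: 0.234
gripper_force: 25.0
```

Call:
move_arm([
  {"tx": 0,"ty": 0.0004,"tz": 0,"twist": 0},
  {"tx": 0,"ty": 0,"tz": 0,"twist": 0},
])

```text
clock: 23.8
position: [0.4997, -0.0336, 0.0542]
ee_rot: [-0.239, 3.132, -0.0]
force: [0.6, -2.6, 4.9]
width: 0.232
gripper_force: 25.0
```

Call:
move_arm([
  {"tx": 0,"ty": 0.0004,"tz": 0,"twist": 0},
  {"tx": 0,"ty": 0,"tz": 0,"twist": 0},
])

```text
clock: 24.0
position: [0.4997, -0.0332, 0.0542]
ee_rot: [-0.239, 3.132, -0.0]
force: [0.7, -2.8, 5.1]
width: 0.231
gripper_force: 25.0
```

Call:
move_arm([
  {"tx": 0,"ty": 0.0004,"tz": 0,"twist": 0},
  {"tx": 0,"ty": 0,"tz": 0,"twist": 0},
])

```text
clock: 24.2
position: [0.4996, -0.0328, 0.0542]
ee_rot: [-0.239, 3.132, -0.0]
force: [0.6, -2.6, 5.3]
width: 0.234
gripper_force: 25.0
```

Call:
move_arm([
  {"tx": 0,"ty": 0.0004,"tz": 0,"twist": 0},
  {"tx": 0,"ty": 0,"tz": 0,"twist": 0},
])

```text
clock: 24.4
position: [0.4995, -0.0324, 0.0542]
ee_rot: [-0.239, 3.132, -0.0]
force: [0.0, -1.7, 4.9]
width: 0.232
gripper_force: 25.0
```

Call:
move_arm([
  {"tx": 0,"ty": 0.0004,"tz": 0,"twist": 0},
  {"tx": 0,"ty": 0,"tz": 0,"twist": 0},
])

```text
clock: 24.6
position: [0.4994, -0.032, 0.0542]
ee_rot: [-0.239, 3.132, -0.0]
force: [0.0, -2.3, 5.5]
width: 0.233
gripper_force: 25.0
```

Call:
move_arm([
  {"tx": 0,"ty": 0.0004,"tz": 0,"twist": 0},
  {"tx": 0,"ty": 0,"tz": 0,"twist": 0},
])

```text
clock: 24.8
position: [0.4995, -0.0319, 0.0542]
ee_rot: [-0.239, 3.132, -0.001]
force: [1.7, -5.6, 4.6]
width: 0.231
gripper_force: 25.0
```

Call:
move_arm([
  {"tx": 0,"ty": 0.0004,"tz": 0,"twist": 0},
  {"tx": 0,"ty": 0,"tz": 0,"twist": 0},
])

```text
clock: 25.0
position: [0.4995, -0.0319, 0.0542]
ee_rot: [-0.239, 3.132, -0.001]
force: [1.1, -5.6, 5.4]
width: 0.232
gripper_force: 25.0
```

Call:
move_arm([
  {"tx": 0,"ty": 0.0004,"tz": 0,"twist": 0},
  {"tx": 0,"ty": 0,"tz": 0,"twist": 0},
])

```text
clock: 25.2
position: [0.4995, -0.0318, 0.0543]
ee_rot: [-0.238, 3.132, -0.002]
force: [2.0, -6.8, 4.4]
width: 0.232
gripper_force: 25.0
```

Call:
move_arm([
  {"tx": 0,"ty": 0.0004,"tz": 0,"twist": 0},
  {"tx": 0,"ty": 0,"tz": 0,"twist": 0},
])

```text
clock: 25.4
position: [0.4995, -0.0318, 0.0543]
ee_rot: [-0.238, 3.132, -0.003]
force: [1.5, -8.7, 5.8]
width: 0.233
gripper_force: 25.0
```

Contact at -0.0319. Raising to about 12.5 N at the wrist and holding.

Call:
move_arm([
  {"tx": 0,"ty": 0.0004,"tz": 0,"twist": 0},
  {"tx": 0,"ty": 0.0003,"tz": 0,"twist": 0},
  {"tx": 0,"ty": 0,"tz": 0,"twist": 0},
  {"tx": 0,"ty": 0,"tz": 0,"twist": 0},
])

```text
clock: 25.8
position: [0.4995, -0.0318, 0.0543]
ee_rot: [-0.237, 3.132, -0.003]
force: [2.4, -9.5, 5.2]
width: 0.238
gripper_force: 25.0
```

Call:
move_arm([
  {"tx": 0,"ty": 0.0002,"tz": 0,"twist": 0},
  {"tx": 0,"ty": 0,"tz": 0,"twist": 0},
  {"tx": 0,"ty": 0,"tz": 0,"twist": 0},
  {"tx": 0,"ty": 0,"tz": 0,"twist": 0},
  {"tx": 0,"ty": 0,"tz": 0,"twist": 0},
  {"tx": 0,"ty": 0,"tz": 0,"twist": 0},
  {"tx": 0,"ty": 0,"tz": 0,"twist": 0},
])

```text
clock: 26.5
position: [0.4995, -0.0318, 0.0544]
ee_rot: [-0.237, 3.132, -0.004]
force: [2.3, -10.9, 6.0]
width: 0.232
gripper_force: 25.0
```

Call:
move_arm([
  {"tx": 0,"ty": 0.0003,"tz": 0,"twist": 0},
  {"tx": 0,"ty": 0,"tz": 0,"twist": 0},
  {"tx": 0,"ty": 0,"tz": 0,"twist": 0},
  {"tx": 0,"ty": 0,"tz": 0,"twist": 0},
  {"tx": 0,"ty": 0,"tz": 0,"twist": 0},
  {"tx": 0,"ty": 0,"tz": 0,"twist": 0},
])

```text
clock: 27.1
position: [0.4995, -0.0317, 0.0544]
ee_rot: [-0.236, 3.131, -0.004]
force: [1.9, -12.0, 5.4]
width: 0.234
gripper_force: 25.0
```

Call:
move_arm([
  {"tx": 0,"ty": -0.001,"tz": 0,"twist": 0},
  {"tx": 0,"ty": -0.0008,"tz": 0,"twist": 0},
  {"tx": 0,"ty": 0,"tz": 0,"twist": 0},
  {"tx": 0,"ty": 0,"tz": 0,"twist": 0},
])

```text
clock: 27.5
position: [0.4995, -0.0319, 0.0543]
ee_rot: [-0.238, 3.132, -0.002]
force: [0.8, -6.1, 4.5]
width: 0.235
gripper_force: 25.0
```

Call:
move_arm([
  {"tx": 0,"ty": 0,"tz": 0,"twist": 0},
  {"tx": 0,"ty": 0,"tz": 0,"twist": 0},
  {"tx": 0,"ty": 0,"tz": 0,"twist": 0},
  {"tx": 0,"ty": 0,"tz": 0,"twist": 0},
  {"tx": 0,"ty": 0,"tz": -0.02,"twist": 0},
  {"tx": 0,"ty": 0,"tz": -0.04,"twist": 0},
  {"tx": 0,"ty": 0,"tz": -0.04,"twist": 0},
  {"tx": 0,"ty": 0,"tz": -0.04,"twist": 0},
  {"tx": 0,"ty": 0,"tz": -0.02,"twist": 0},
  {"tx": 0,"ty": 0,"tz": 0,"twist": 0},
  {"tx": 0,"ty": 0,"tz": 0,"twist": 0},
], gripper=0.13)

```text
clock: 28.6
position: [0.499, -0.0305, 0.2139]
ee_rot: [-0.241, 3.132, 0.0]
force: [-0.1, 0.1, -1.0]
width: 0.434
gripper_force: 0.0
```

```bash
python3 look.py w9
```

```text
[ 0.499  -0.0305  0.2139] [-0.1529  0.9882  0.0003] [-0.1105  0.0942 -0.9647] [-0.2679  0.2424  0.273   1.9067 -0.0772  1.0024  1.7634]
red_knob 0.78 [307.776 309.408] [ 0.5845 -0.0272  0.068 ]
green_knob 0.84 [222.208 306.816] [ 0.5956 -0.1078  0.068 ]
green_knob 0.7 [316.096 222.576] [ 0.5006 -0.0323  0.068 ]
blue_knob 0.7 [315.52  221.712] [ 0.5001 -0.0329  0.068 ]
desk_box 0.73 [268.928 241.824] [ 0.5489 -0.0761 -0.    ]
```

View pics/w9.png

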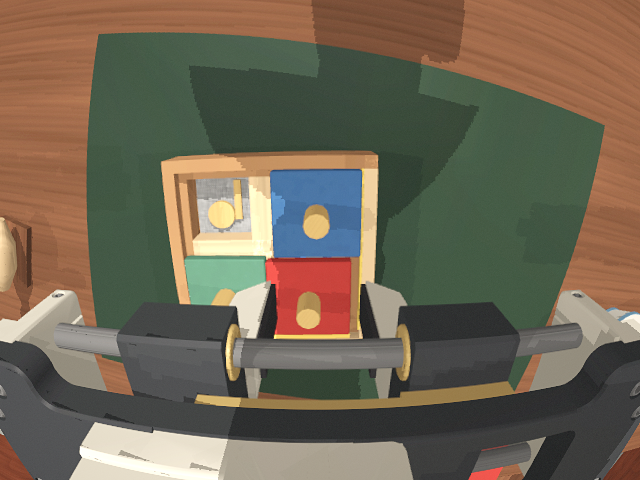

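Blue is home against its strip at (361,212), red is home at its yellow strip (308,335), green is in place and the compartment is open. Handing in.

```bash
python3 -c "
from cell import arm
print(arm.sign_off())"
```

```text
the job is handed in; nothing more can be done
None
```

The red cover, then the blue, was slid home and pressed at an estimated 10 N (wrist force less friction) against its yellow strip. The compartment is open, green looks unmoved, I never approached the jar or duck, and the job was handed in at about 29 s; no verdict came back.

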